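Line up the reagent bottles by height

TASK

Set the four reagent bottles out on the rail, one on each round mark, in order of height: the tallest on the mark beside the red end block, then descending to the shortest beside the black end block. Each bottle must stand upright and well centred on its mark, and none may be tipped over on the way.

Things in the scene. Friction and masses are not known exactly. Their poses are not given: they have to be found in the camera images.
- blue_cap_bottle: White plastic round reagent bottle with blue screw cap and blue label band, the tallest: 130 mm high, body 62 mm across (straight-sided from about 5 to 86 mm up, then a rounded shoulder), cap 36 mm across and 20 mm high at the top; loose, about 0.27 kg. Origin at the centre of its underside, z up its axis.
- amber_bottle: Brown (amber) round reagent bottle with black screw cap, the second tallest: 105 mm high, body 52 mm across (straight-sided from about 5 to 69 mm up, then a shoulder), cap 31 mm across and 16 mm high; loose, about 0.13 kg. Origin at the centre of its underside, z up its axis.
- red_cap_bottle: White plastic round reagent bottle with red screw cap and green label band, the third tallest: 95 mm high, body 48 mm across (straight-sided from about 5 to 63 mm up, then a shoulder), cap 30 mm across and 14 mm high; loose, about 0.11 kg. Origin at the centre of its underside, z up its axis.
- green_cap_bottle: Small white plastic round reagent bottle with green screw cap and purple label band, the shortest: 58 mm high, body 33 mm across (straight-sided from about 4 to 38 mm up, then a shoulder), cap 23 mm across and 9 mm high; loose, about 0.03 kg. Origin at the centre of its underside, z up its axis.
- mark_1: Leftmost (seen from the robot) of four round marks in a row on a fixed aluminium rail, 95 mm apart. Fixed disc 72 mm across: white rim, dark face, white centre dot. Origin at the centre of its underside; its top (the standing face) is 3 mm higher (9 mm over the worktop). x across the rail away from the robot, y along it to the left. Rail lip 42 mm behind: 12 mm high.
- mark_2: Second from the left of four round marks in a row on a fixed aluminium rail, 95 mm apart. Fixed disc 72 mm across: white rim, dark face, white centre dot. Origin at the centre of its underside; its top (the standing face) is 3 mm higher (9 mm over the worktop). x across the rail away from the robot, y along it to the left. Rail lip 42 mm behind: 12 mm high.
- mark_3: Third from the left of four round marks in a row on a fixed aluminium rail, 95 mm apart. Fixed disc 72 mm across: white rim, dark face, white centre dot. Origin at the centre of its underside; its top (the standing face) is 3 mm higher (9 mm over the worktop). x across the rail away from the robot, y along it to the left. Rail lip 42 mm behind: 12 mm high.
- mark_4: Rightmost of four round marks in a row on a fixed aluminium rail, 95 mm apart. Fixed disc 72 mm across: white rim, dark face, white centre dot. Origin at the centre of its underside; its top (the standing face) is 3 mm higher (9 mm over the worktop). x across the rail away from the robot, y along it to the left. Rail lip 42 mm behind: 12 mm high.
- red_block: Red end block, 70 x 24 x 18 mm, fixed on one end of the rail (left or right end, differs between starts); its centre is 57 mm beyond the centre of the end mark and its top 24 mm over the worktop. It shows at which end the tallest bottle goes. Origin at the centre of its underside, x across the rail, y along it.
- black_block: Black end block, 70 x 24 x 18 mm, fixed on one end of the rail (left or right end, differs between starts); its centre is 57 mm beyond the centre of the end mark and its top 24 mm over the worktop. It shows at which end the shortest bottle goes. Origin at the centre of its underside, x across the rail, y along it.
Mind the look-alikes: they are no part of the job. What is shaped like the red_cap_bottle but pink is not meant.

How it is judged:
At the end, for the whole second after the job is handed in: Counting from the red block, the marks carry the blue-capped, amber, red-capped and green-capped bottle; each bottle's axis is within 14 mm of its mark's centre, its underside on the mark (within 3 mm in height), upright within 0.1 rad, released and at rest (((y of red_block in the frame of mark_1 above 0 m and horizontal distance between blue_cap_bottle and mark_1 below 0.014 m and z of blue_cap_bottle in the frame of mark_1 between 0 and 0.006 m and horizontal distance between amber_bottle and mark_2 below 0.014 m and z of amber_bottle in the frame of mark_2 between 0 and 0.006 m and horizontal distance between red_cap_bottle and mark_3 below 0.014 m and z of red_cap_bottle in the frame of mark_3 between 0 and 0.006 m and horizontal distance between green_cap_bottle and mark_4 below 0.014 m and z of green_cap_bottle in the frame of mark_4 between 0 and 0.006 m) or (y of red_block in the frame of mark_1 below 0 m and horizontal distance between blue_cap_bottle and mark_4 below 0.014 m and z of blue_cap_bottle in the frame of mark_4 between 0 and 0.006 m and horizontal distance between amber_bottle and mark_3 below 0.014 m and z of amber_bottle in the frame of mark_3 between 0 and 0.006 m and horizontal distance between red_cap_bottle and mark_2 below 0.014 m and z of red_cap_bottle in the frame of mark_2 between 0 and 0.006 m and horizontal distance between green_cap_bottle and mark_1 below 0.014 m and z of green_cap_bottle in the frame of mark_1 between 0 and 0.006 m)) and angle between each of blue_cap_bottle, amber_bottle, red_cap_bottle, green_cap_bottle's own z axis and vertical below 0.1 rad and linear speed of each of blue_cap_bottle, amber_bottle, red_cap_bottle, green_cap_bottle below 0.02 m/s); the robot touches nothing.
It fails at once if a bottle was tipped over (more than 0.6 rad) (angle between any of blue_cap_bottle, amber_bottle, red_cap_bottle, green_cap_bottle's own z axis and vertical above 0.6 rad).
It also fails if it takes over 112 s, if anything falls off the work surface, if the arm or the gripper's body presses on something with over 40 N, if the wrist force passes 120 N, or if a joint passes its speed limit or range.

ROBOT

A 6-joint arm with a two-finger parallel gripper is mounted at the origin on a cart in front of the work surface, level with it; the furniture and walls round the work are solid. World frame = base frame: x ahead of the robot, y to its left, z up, the work surface at z = 0. Lengths are in m, angles in rad, forces in N, time in s.
With the tool pointing down it reaches from about 0.375 to 0.9 m from the base axis. Payload 3.1 kg.
Tool frame: the origin (TCP) lies between the finger pads; the fingertips stand manip.finger_overhang ahead of it and the grasp point (between the pads) lies 5 mm behind it (manip.finger_overhang is the distance from the TCP to the fingertips, in m); z points along the fingers, y is the line along which they close (so a half turn about z gives the same grasp; the last joint's range is limited). The gripper opens to 85 mm and grips with 20 to 120 N. Pads are 22 mm wide; open, the fingers measure 114 mm over their backs; the gripper's body (76 mm by 85 mm) begins 54 mm behind the grasp point. The pads swing forward as they close: fully open they stand 13 mm farther back than shut.
Start: joints at [-1.5, 0.527, 1.433, -0, 1.181, -0.178], TCP at [0.154, -0.606, 0.245] pointing down, gripper open.
Joint ranges: [-3.08, 3.08], [-0.75, 2.2], [0.22, 2.44], [-1.43, 4.57], [0, 2.65], [-2.85, 2.85]. Speed limits (rad/s): [2.79, 2.79, 3.14, 3.14, 3.14, 3.14].

INTERFACE

Orientations are given as a unit quaternion [x, y, z, w].
In Python, from station import manip gives the robot as it stands.
- The arm moves only by the tool drive_tool, never from a script. Its argument "plan" is a list of rows, each a list of 7 numbers: the shift along the tool's x, y, z in m, then the turn, a rotation vector about the tool's x, y, z in degrees, then the opening, from -1 (shut) to 1 (fully open). In form: [[x, y, z, wx, wy, wz, gripper], ...]. A call has 1 to 10 rows; each row shifts and turns the commanded pose from where the row before left it, along the tool's axes as they then stand; what a row does not reach is not made up. A row lasts 1/10 s, in which the tool goes at most 50 mm and 8.59 degrees, less where a joint would pass 70% of its speed; a pose out of reach is approached as far as the arm can. A call is refused whole if a number of a shift passes 0.05 or a number of a turn 8.59, either way. A call with a gripper value outside its range is refused whole. The fingers move at their own pace and stop on an object; "newtons" is the grip in N (left out, the last holds). Time passes only in rows, so rows that do not move let the fingers close. It gives the time, the measured TCP pose, the force, the opening and the grip force at its end, in the units of the state.
- manip.sense(): the state, without advancing time (a new reading comes with each control period).
- manip.snapshot(name): name is "side" or "top"; returns a dict with "image" (420x560x3 uint8, red, green, blue), "z_map" (420x560 float32, m along the optical axis (not along the pixel's ray), 0 where there is no reading), "fov_y" (degrees; the focal length in pixels is half the picture's height over the tangent of half this angle, whatever the lens; pixels are square), "cx", "cy" (the principal point, pixels), "k1" (the pictures are not rectified: a ray, as slopes to the right and down, at radius r is drawn at 1 + k1 r^2 times it, then the intrinsics apply), "extrinsics" (4x4, takes a point from camera to world coordinates). Camera axes: x right, y up, looking along -z (the intrinsics and any distortion apply to the point x, -y, -z); pixel columns grow to the right and rows downward; lengths in m; the calibration is good to about 2 mm. A picture is of the moment at which its call begins.
- manip.sign_off(): hands the job in; it is judged then, once.
The state is a dict: "t": time; "q": joint angles; "qd": joint speeds; "tau": joint torques, N m; "tcp_pos": TCP position; "tool_rot": TCP orientation; "force": force on the tool from outside, world axes, zero at the start; "ft_torque": the same for the moment, N m; "finger_gap": opening from 0.0 (shut) to 1.0 (fully open); "gripper_force": force on a finger pad.
Only numpy, scipy, OpenCV 4.12 (cv2) and the standard library are available. Lean on these libraries where they do the work, as an engineer would, in place of code of your own. Each camera call takes 0.05 s, during which the arm holds its last target. There are 200 camera calls.

## Working session

There is one attempt and no reset: what is moved stays moved. The work goes in short steps, Python scripts to look and compute and a tool call to move; the robot and the scene stay as the last step left them, time stands still between calls to the robot, and variables do not carry over. Pictures are saved under pics/ and viewed, at most 14 in all, crops included, and the job is handed in when it is done.

Besides the shell and the picture viewer there is one more tool, called after "Call:" in YAML: its name, and indented under it one key for each argument. drive_tool: Moves the arm, as the interface text tells. Its arguments: {"type":"object","properties":{"plan":{"type":"array"},"newtons":{"type":"number"}},"required":["plan"]}

```bash
mkdir -p pics; ls; cat > h.py <<'E'
import numpy as np, cv2
from station import manip
def snap(n):
    s=manip.snapshot(n); 
    return s
def K(s):
    f=210/np.tan(np.radians(s["fov_y"])/2)
    return np.array([[f,0,s["cx"]],[0,f,s["cy"]],[0,0,1]])
def slopes(s,uv):
    uv=np.asarray(uv,float).reshape(-1,1,2)
    return cv2.undistortPoints(uv,K(s),np.array([s["k1"],0,0,0,0.])).reshape(-1,2)
def rays(s,uv):
    p=slopes(s,uv); E=np.array(s["extrinsics"])
    d=np.c_[p[:,0],-p[:,1],-np.ones(len(p))]@E[:3,:3].T
    return E[:3,3],d
def onplane(s,uv,z):
    o,d=rays(s,uv); return o+d*((z-o[2])/d[:,2])[:,None]
def cloud(s):
    h,w=s["z_map"].shape
    u,v=np.meshgrid(np.arange(w),np.arange(h))
    o,d=rays(s,np.c_[u.ravel(),v.ravel()])
    P=o+d*s["z_map"].reshape(-1,1)
    P[s["z_map"].ravel()==0]=np.nan
    return P.reshape(h,w,3)
def save(n,im): cv2.imwrite("pics/"+n+".png",cv2.cvtColor(im,cv2.COLOR_RGB2BGR))
E
python3 - <<'E'
from h import *
for n in("top","side"):
    s=snap(n);save(n+"1",s["image"]);print(n,s["fov_y"],s["k1"],np.round(s["extrinsics"],3).tolist())
st=manip.sense();print(st,manip.finger_overhang)
E
```

```text
pics
top 47.10748591787012 0.0029173226158870557 [[0.014, 0.989, -0.149, 0.329], [-1.0, 0.012, -0.013, -0.016], [-0.011, 0.149, 0.989, 1.144], [0.0, 0.0, 0.0, 1.0]]
side 47.06554877102514 -0.05105064562771622 [[-0.82, 0.203, -0.535, -0.287], [-0.572, -0.316, 0.757, 1.093], [-0.015, 0.927, 0.375, 0.591], [0.0, 0.0, 0.0, 1.0]]
{'t': 0.1, 'q': array([-1.50048632e+00,  5.28386144e-01,  1.43379405e+00, -2.31048043e-05,
        1.18143112e+00, -1.78508256e-01]), 'qd': array([ 0.00073934, -0.00278182, -0.00362733, -0.00026437,  0.00075199,
        0.00056201]), 'tau': array([-3.97359863e-04, -4.43304563e+01, -1.78586966e+01, -2.63303627e-04,
        3.88209548e-03, -1.89381541e-05]), 'tcp_pos': array([ 0.15388392, -0.60510311,  0.24441719]), 'tool_rot': array([ 9.92270110e-01,  1.24092750e-01,  4.39096928e-05, -1.00843284e-03]), 'force': array([-0.40345276, -0.5026378 ,  0.75597538]), 'ft_torque': array([ 0.00651272,  0.00692493, -0.02707933]), 'gripper_force': 0.0, 'finger_gap': 0.9963498784486333} 0.014
```

View pics/top1.png

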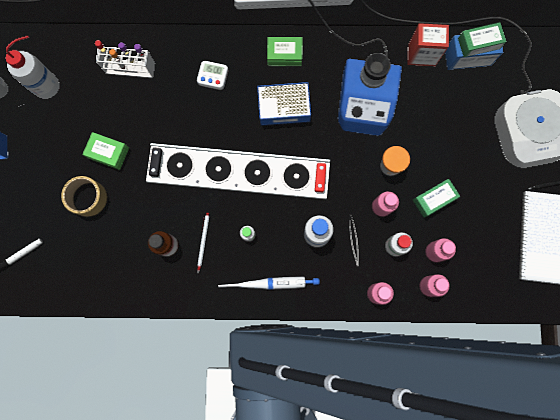

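View pics/side1.png

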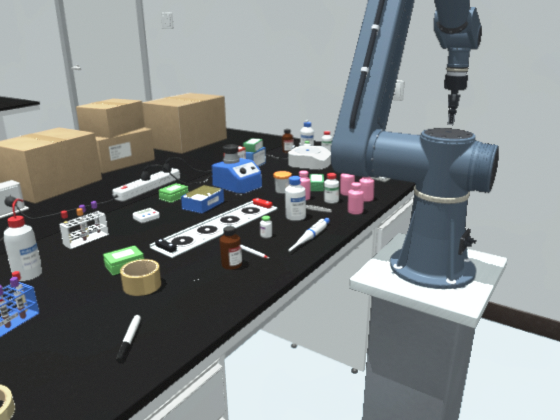

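The top view shows the rail with the black block at left (155,162) and the red block at right (321,178), so the blue-capped bottle goes on mark_4.

Candidates by pixel in the top view:
- **Amber:** cap (160,243). Nothing nearby resembles it.
- **Green cap:** (247,233). The green boxes at (105,150) and (285,50) are not bottles.
- **Blue cap:** (319,230). The wash bottle at (30,70) and the blue device are not it.
- **Red cap:** (400,243). The pink look-alikes are at (387,203), (441,249), (435,285) and (381,292). The red-topped wash bottle at (17,58) and the orange jar at (396,160) are also not it.

```bash
python3 - <<'E'
from h import *
s=snap("top");im=s["image"];C=cloud(s)
hsv=cv2.cvtColor(im,cv2.COLOR_RGB2HSV)
g=cv2.cvtColor(im,cv2.COLOR_RGB2GRAY)
# bottles: points in the depth cloud near cap top height, colour-checked
for n,(u,v),H,R in(("blue",(319,228),.130,.018),("amber",(159,242),.105,.0155),("red",(403,242),.095,.015),("green",(247,233),.058,.0115)):
    m=np.zeros(g.shape,bool);m[v-22:v+22,u-22:u+22]=1
    t=m&(abs(C[...,2]-H)<.006)
    t8=t.astype(np.uint8);c=max(cv2.findContours(t8,0,2)[0],key=cv2.contourArea)
    (cu,cv_),r=cv2.minEnclosingCircle(c)
    p=C[t];a=onplane(s,[[cu,cv_]],H)[0]
    print(n,"z",np.median(p[:,2]).round(4),"cloud",((p.max(0)+p.min(0))/2).round(4)[:2],"circ",a.round(4),"px",round(cu,1),round(cv_,1),"ext",np.ptp(p,axis=0).round(4),"2R",2*R,"hsv",np.median(hsv[t],axis=0))
# marks: dark disc inside white rim
for u,v in((180,164),(219,168),(258,172),(297,176)):
    w=(g[v-7:v+8,u-7:u+8]>130).astype(np.uint8)
    n,l,st,ce=cv2.connectedComponentsWithStats(w)
    for i in range(1,n):
        if st[i,4]<30 and np.hypot(*(ce[i]-7))<5:
            q=ce[i]+[u-7,v-7];print("dot",q.round(1),st[i,4],onplane(s,[q],.009)[0].round(4),C[int(q[1]),int(q[0])].round(4))
cl=[]
# neighbours above table near the bottles
for n,u,v in(("p1",387,202),("p2",441,248),("p3",435,284),("p4",381,292),("orange",396,158),("gbox",437,197)):
    print(n,C[v,u].round(3))
save("crop1",cv2.resize(im[140:310,140:470],None,fx=2.4,fy=2.4,interpolation=2))
E
```

```text
blue z 0.1294 cloud [ 0.4655 -0.0895] circ [ 0.4652 -0.0894  0.13  ] px 319.5 225.9 ext [0.0344 0.032  0.0103] 2R 0.036 hsv [109. 164. 238.]
amber z 0.1039 cloud [0.4322 0.2643] circ [0.432  0.2636 0.105 ] px 156.0 240.5 ext [0.0287 0.0307 0.0099] 2R 0.031 hsv [30.  6. 77.]
red z 0.0942 cloud [ 0.4391 -0.2778] circ [ 0.439  -0.2771  0.095 ] px 404.5 241.0 ext [0.0268 0.0281 0.01  ] 2R 0.03 hsv [179. 178. 230.]
green z 0.0573 cloud [0.46   0.0713] circ [0.4599 0.0712 0.058 ] px 246.5 231.5 ext [0.0209 0.0208 0.0092] 2R 0.023 hsv [ 58. 116. 234.]
dot [179.2 164.6] 22 [0.6274 0.2426 0.009 ] [0.6289 0.2432 0.0089]
dot [218.  168.2] 23 [0.6195 0.148  0.009 ] [0.6206 0.1484 0.0065]
dot [257. 172.] 21 [0.6111 0.0532 0.009 ] [0.6109 0.0531 0.0095]
dot [296.  175.5] 22 [ 0.6035 -0.0412  0.009 ] [ 0.6046 -0.0412  0.0096]
p1 [ 0.525 -0.241  0.094]
p2 [ 0.426 -0.36   0.081]
p3 [ 0.347 -0.342  0.091]
p4 [ 0.328 -0.225  0.091]
orange [ 0.634 -0.27   0.066]
gbox [ 0.55  -0.37   0.035]
```

View pics/crop1.png

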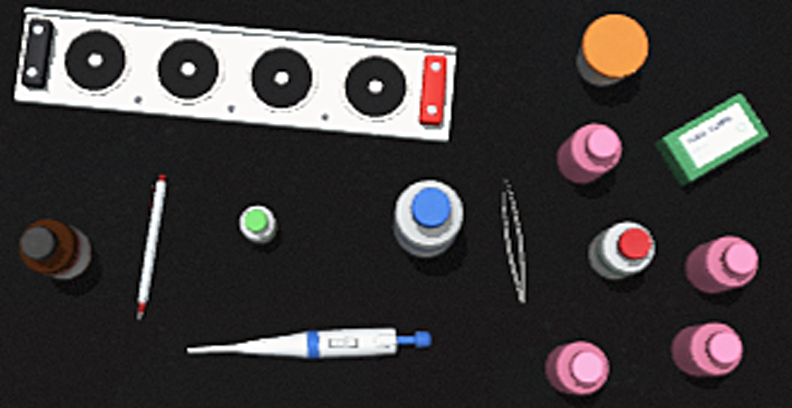

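Mark spacing comes out at 95 mm, and the cap heights and diameters match the descriptions. The crop confirms the red-capped bottle with white body at (634,244), among the pinks. Targets: blue to mark_4, amber to mark_3, red to mark_2, green to mark_1. First I align the tool with the world axes and head for the blue bottle.

Call:
drive_tool:
  plan:
    - [0, 0, 0, 0, 0, 7.1, 1]
    - [0, 0, 0, 0, 0, 7.1, 1]
    - [0.026, -0.043, 0, 0, 0, 0, 1]
    - [0.026, -0.043, 0, 0, 0, 0, 1]
    - [0.026, -0.043, 0, 0, 0, 0, 1]
    - [0.026, -0.043, 0, 0, 0, 0, 1]
    - [0.026, -0.043, 0, 0, 0, 0, 1]
    - [0.026, -0.043, 0, 0, 0, 0, 1]
    - [0.026, -0.043, 0, 0, 0, 0, 1]
    - [0, 0, 0, 0, 0, 0, 1]
  newtons: 40

```text
t: 1.15
tcp_pos: [0.3358, -0.2997, 0.2449]
tool_rot: [1.0, 0.004, -0.001, -0.002]
force: [-0.9, -0.9, 0.2]
finger_gap: 1.0
gripper_force: 0.0
```

Call:
drive_tool:
  plan:
    - [0.026, -0.042, 0, 0, 0, 0, 1]
    - [0.026, -0.042, 0, 0, 0, 0, 1]
    - [0.026, -0.042, 0, 0, 0, 0, 1]
    - [0.026, -0.042, 0, 0, 0, 0, 1]
    - [0.0255, -0.042, 0, 0, 0, 0, 1]
    - [0, 0, 0.025, 0, 0, 0, 1]
    - [0, 0, 0.025, 0, 0, 0, 1]
    - [0, 0, 0, 0, 0, 0, 1]
    - [0, 0, 0, 0, 0, 0, 1]

```text
t: 2.05
tcp_pos: [0.464, -0.0965, 0.1952]
tool_rot: [1.0, 0.0, -0.0, -0.0]
force: [-0.2, -1.1, 0.4]
finger_gap: 0.999
gripper_force: 0.0
```

Call:
drive_tool:
  plan:
    - [0.001, -0.007, 0, 0, 0, 0, 1]
    - [0, 0, 0.02, 0, 0, 0, 1]
    - [0, 0, 0.02, 0, 0, 0, 1]
    - [0, 0, 0.02, 0, 0, 0, 1]
    - [0, 0, 0.02, 0, 0, 0, 1]
    - [0, 0, 0.02, 0, 0, 0, 1]
    - [0, 0, 0.017, 0, 0, 0, 1]
    - [0, 0, 0, 0, 0, 0, 1]
    - [0, 0, 0, 0, 0, 0, 1]

```text
t: 2.95
tcp_pos: [0.4657, -0.0894, 0.0791]
tool_rot: [1.0, 0.0, 0.001, 0.0]
force: [0.2, -0.4, -0.3]
finger_gap: 1.0
gripper_force: 0.0
```

Call:
drive_tool:
  plan:
    - [0, 0, 0, 0, 0, 0, 0.3]
    - [0, 0, 0, 0, 0, 0, 0]
    - [0, 0, 0, 0, 0, 0, -0.3]
    - [0, 0, 0, 0, 0, 0, -0.3]
    - [0, 0, 0, 0, 0, 0, -0.3]
    - [0, 0, 0, 0, 0, 0, -0.3]
    - [0, 0, 0, 0, 0, 0, -0.3]
    - [0, 0, -0.01, 0, 0, 0, -0.3]
    - [0, 0, -0.01, 0, 0, 0, -0.3]
    - [0, 0, 0, 0, 0, 0, -0.3]
  newtons: 40

```text
t: 3.95
tcp_pos: [0.4658, -0.0891, 0.0999]
tool_rot: [1.0, 0.001, 0.001, 0.001]
force: [0.6, 0.0, -3.7]
finger_gap: 0.699
gripper_force: 44.6
```

Call:
drive_tool:
  plan:
    - [0, 0, -0.02, 0, 0, 0, -0.3]
    - [0, 0, -0.02, 0, 0, 0, -0.3]
    - [0.023, -0.008, 0, 0, 0, 0, -0.3]
    - [0.023, -0.008, 0, 0, 0, 0, -0.3]
    - [0.023, -0.008, 0, 0, 0, 0, -0.3]
    - [0.023, -0.008, 0, 0, 0, 0, -0.3]
    - [0.023, -0.008, 0, 0, 0, 0, -0.3]
    - [0.023, -0.008, 0, 0, 0, 0, -0.3]
    - [0, 0, 0, 0, 0, 0, -0.3]
    - [0, 0, 0, 0, 0, 0, -0.3]

```text
t: 4.95
tcp_pos: [0.6023, -0.0403, 0.1377]
tool_rot: [1.0, 0.001, -0.001, -0.0]
force: [-1.1, -0.1, -2.9]
finger_gap: 0.697
gripper_force: 45.0
```

Call:
drive_tool:
  plan:
    - [0.0015, 0.001, 0.015, 0, 0, 0, -0.3]
    - [0, 0, 0.015, 0, 0, 0, -0.3]
    - [0, 0, 0.01, 0, 0, 0, -0.3]
    - [0, 0, 0.005, 0, 0, 0, -0.3]
    - [0, 0, 0.003, 0, 0, 0, -0.3]
    - [0, 0, 0, 0, 0, 0, -0.3]
    - [0, 0, 0, 0, 0, 0, -0.3]

```text
t: 5.65
tcp_pos: [0.6048, -0.0419, 0.0907]
tool_rot: [1.0, 0.0, 0.0, 0.0]
force: [-0.7, -1.2, -3.2]
finger_gap: 0.699
gripper_force: 45.0
```

Call:
drive_tool:
  plan:
    - [-0.001, 0, 0.001, 0, 0, 0, -0.3]
    - [0, 0, 0.001, 0, 0, 0, -0.3]
    - [0, 0, 0, 0, 0, 0, -0.3]
    - [0, 0, 0, 0, 0, 0, 0.5]
    - [0, 0, 0, 0, 0, 0, 0.7]
    - [0, 0, 0, 0, 0, 0, 0.9]
    - [0, 0, 0, 0, 0, 0, 0.9]
    - [0, 0, 0, 0, 0, 0, 0.9]
    - [0, 0, 0, 0, 0, 0, 0.9]

```text
t: 6.55
tcp_pos: [0.6035, -0.0418, 0.0883]
tool_rot: [1.0, 0.0, 0.0, -0.0]
force: [-0.9, -0.6, -0.5]
finger_gap: 0.949
gripper_force: 0.0
```

Call:
drive_tool:
  plan:
    - [0, 0, -0.02, 0, 0, 0, 0.9]
    - [0, 0, -0.03, 0, 0, 0, 0.9]
    - [0, 0, -0.03, 0, 0, 0, 0.9]
    - [0, 0, -0.03, 0, 0, 0, 0.9]
    - [-0.028, -0.04, 0, 0, 0, 0, 0.8]
    - [-0.028, -0.04, 0, 0, 0, 0, 0.8]
    - [-0.028, -0.04, 0, 0, 0, 0, 0.8]
    - [-0.028, -0.04, 0, 0, 0, 0, 0.8]
    - [-0.028, -0.04, 0, 0, 0, 0, 0.8]
    - [-0.028, -0.04, 0, 0, 0, 0, 0.8]

```text
t: 7.55
tcp_pos: [0.434, 0.1993, 0.1985]
tool_rot: [1.0, 0.0, 0.0, -0.0]
force: [0.6, 1.5, -0.6]
finger_gap: 0.897
gripper_force: 0.0
```

Call:
drive_tool:
  plan:
    - [-0.003, -0.04, 0, 0, 0, 0, 0.8]
    - [0, -0.02, 0, 0, 0, 0, 0.8]
    - [0, 0, 0, 0, 0, 0, 0.8]
    - [0, 0, 0, 0, 0, 0, 0.8]

```text
t: 7.95
tcp_pos: [0.4319, 0.258, 0.1983]
tool_rot: [1.0, 0.001, -0.0, 0.0]
force: [-0.4, -0.1, -0.1]
finger_gap: 0.899
gripper_force: 0.0
```

Call:
drive_tool:
  plan:
    - [0, -0.006, 0.02, 0, 0, 0, 0.8]
    - [0, 0, 0.03, 0, 0, 0, 0.8]
    - [0, 0, 0.03, 0, 0, 0, 0.8]
    - [0, 0, 0.025, 0, 0, 0, 0.8]
    - [0, 0, 0.02, 0, 0, 0, 0.8]
    - [0, 0, 0.019, 0, 0, 0, 0.8]
    - [0, 0, 0, 0, 0, 0, 0.8]
    - [0, 0, 0, 0, 0, 0, 0.8]

```text
t: 8.75
tcp_pos: [0.4324, 0.263, 0.0543]
tool_rot: [1.0, -0.0, -0.0, 0.0]
force: [0.4, 1.2, 0.0]
finger_gap: 0.9
gripper_force: 0.0
```

Call:
drive_tool:
  plan:
    - [0, 0, 0, 0, 0, 0, 0.3]
    - [0, 0, 0, 0, 0, 0, 0]
    - [0, 0, 0, 0, 0, 0, -0.3]
    - [0, 0, 0, 0, 0, 0, -0.5]
    - [0, 0, 0, 0, 0, 0, -0.5]
    - [0, 0, 0, 0, 0, 0, -0.5]
    - [0, 0, 0, 0, 0, 0, -0.5]
    - [0, 0, -0.01, 0, 0, 0, -0.5]
    - [0, 0, -0.01, 0, 0, 0, -0.5]
    - [0, 0, 0, 0, 0, 0, -0.5]
  newtons: 40

```text
t: 9.75
tcp_pos: [0.433, 0.2645, 0.0759]
tool_rot: [1.0, 0.001, 0.002, -0.001]
force: [-0.3, 0.4, -0.9]
finger_gap: 0.592
gripper_force: 42.2
```

Call:
drive_tool:
  plan:
    - [0, 0, -0.025, 0, 0, 0, -0.5]
    - [0, 0, -0.025, 0, 0, 0, -0.5]
    - [0.0255, 0.03, 0, 0, 0, 0, -0.5]
    - [0.0255, 0.03, 0, 0, 0, 0, -0.5]
    - [0.0255, 0.03, 0, 0, 0, 0, -0.5]
    - [0.0255, 0.03, 0, 0, 0, 0, -0.5]
    - [0.0255, 0.03, 0, 0, 0, 0, -0.5]
    - [0.0255, 0.03, 0, 0, 0, 0, -0.5]
    - [0.0255, 0.03, 0, 0, 0, 0, -0.5]
    - [0, 0, 0, 0, 0, 0, -0.5]

```text
t: 10.75
tcp_pos: [0.6156, 0.0498, 0.1247]
tool_rot: [1.0, -0.002, 0.003, 0.001]
force: [0.1, 0.4, -2.2]
finger_gap: 0.589
gripper_force: 42.4
```

Call:
drive_tool:
  plan:
    - [0, 0, 0.02, 0, 0, 0, -0.5]
    - [0, 0, 0.01, 0, 0, 0, -0.5]
    - [0, 0, 0, 0, 0, 0, -0.5]
    - [0, 0, 0, 0, 0, 0, -0.5]

```text
t: 11.15
tcp_pos: [0.6103, 0.0548, 0.0941]
tool_rot: [1.0, 0.001, -0.001, -0.0]
force: [-0.1, 0.2, -1.0]
finger_gap: 0.596
gripper_force: 42.5
```

Call:
drive_tool:
  plan:
    - [0.001, 0.0015, 0.012, 0, 0, 0, -0.5]
    - [0, 0, 0.01, 0, 0, 0, -0.5]
    - [0, 0, 0.005, 0, 0, 0, -0.5]
    - [0, 0, 0.002, 0, 0, 0, -0.5]
    - [0, 0, 0.001, 0, 0, 0, -0.5]
    - [0, 0, 0, 0, 0, 0, -0.5]
    - [0, 0, 0, 0, 0, 0, -0.5]

```text
t: 11.85
tcp_pos: [0.6113, 0.0529, 0.0648]
tool_rot: [1.0, 0.0, -0.001, -0.0]
force: [-2.4, 0.6, 5.1]
finger_gap: 0.587
gripper_force: 43.0
```

Call:
drive_tool:
  plan:
    - [0, 0, 0, 0, 0, 0, 0]
    - [0, 0, 0, 0, 0, 0, 0.3]
    - [0, 0, 0, 0, 0, 0, 0.5]
    - [0, 0, 0, 0, 0, 0, 0.5]
    - [0, 0, 0, 0, 0, 0, 0.5]
    - [0, 0, -0.01, 0, 0, 0, 0.5]
    - [0, 0, -0.02, 0, 0, 0, 0.5]
    - [0, 0, -0.03, 0, 0, 0, 0.5]
    - [0, 0, -0.04, 0, 0, 0, 0.5]
    - [0, 0, -0.04, 0, 0, 0, 0.5]

```text
t: 12.85
tcp_pos: [0.6116, 0.0527, 0.206]
tool_rot: [1.0, 0.0, -0.0, -0.0]
force: [0.9, -0.0, -0.0]
finger_gap: 0.749
gripper_force: 0.0
```

```bash
cat > chk.py <<'E'
from h import *
import sys
s=snap("top");C=cloud(s)
B={"blue":.130,"amber":.105,"red":.095,"green":.058}
M={"blue":(.6035,-.0412),"amber":(.6111,.0532),"red":(.6195,.148),"green":(.6274,.2426)}
P={"blue":(.4652,-.0895),"amber":(.432,.264),"red":(.439,-.2775),"green":(.46,.0712)}
for n in B:
    for w,(x,y),H in(("start",P[n],B[n]),("mark",M[n],B[n]+.009)):
        t=(abs(C[...,2]-H)<.005)&(np.hypot(C[...,0]-x,C[...,1]-y)<.035)
        if t.sum()>15:
            p=C[t];c=((p.max(0)+p.min(0))/2)[:2]
            print(n,w,t.sum(),c.round(4),"off",(c-[x,y]).round(4),"z",np.median(p[:,2]).round(4))
save(sys.argv[1],s["image"])
E
python3 chk.py t2
```

```text
blue mark 203 [ 0.6031 -0.0413] off [-0.0004 -0.0001] z 0.1384
red start 135 [ 0.439  -0.2778] off [-0.     -0.0003] z 0.0944
green start 30 [0.4588 0.0653] off [-0.0012 -0.0059] z 0.0577
```

Call:
drive_tool:
  plan:
    - [-0.0195, 0.037, 0, 0, 0, 0, 0.5]
    - [-0.0195, 0.037, 0, 0, 0, 0, 0.5]
    - [-0.0195, 0.037, 0, 0, 0, 0, 0.5]
    - [-0.0195, 0.037, 0, 0, 0, 0, 0.5]
    - [-0.0195, 0.037, 0, 0, 0, 0, 0.5]
    - [-0.0195, 0.037, 0, 0, 0, 0, 0.5]
    - [-0.0195, 0.037, 0, 0, 0, 0, 0.5]
    - [-0.0195, 0.037, 0, 0, 0, 0, 0.5]
    - [-0.0165, 0.034, 0, 0, 0, 0, 0.5]
    - [0, 0, 0, 0, 0, 0, 0.5]

```text
t: 13.9
tcp_pos: [0.4387, -0.2821, 0.2051]
tool_rot: [1.0, -0.002, 0.001, 0.002]
force: [0.7, 0.7, 0.8]
finger_gap: 0.751
gripper_force: 0.0
```

Call:
drive_tool:
  plan:
    - [0, 0, 0.03, 0, 0, 0, 0.5]
    - [0, 0, 0.03, 0, 0, 0, 0.5]
    - [0, 0, 0, 0, 0, 0, 0.5]
    - [0, 0, 0, 0, 0, 0, 0.5]

```text
t: 14.3
tcp_pos: [0.4399, -0.2769, 0.1446]
tool_rot: [1.0, 0.001, -0.0, -0.0]
force: [-0.1, 0.0, 0.3]
finger_gap: 0.749
gripper_force: 0.0
```

Call:
drive_tool:
  plan:
    - [-0.001, 0.001, 0.02, 0, 0, 0, 0.5]
    - [0, 0, 0.02, 0, 0, 0, 0.5]
    - [0, 0, 0.02, 0, 0, 0, 0.5]
    - [0, 0, 0.02, 0, 0, 0, 0.5]
    - [0, 0, 0.0165, 0, 0, 0, 0.5]
    - [0, 0, 0, 0, 0, 0, 0.5]
    - [0, 0, 0, 0, 0, 0, 0.5]

```text
t: 15.0
tcp_pos: [0.4397, -0.2789, 0.0491]
tool_rot: [1.0, 0.001, 0.001, 0.001]
force: [-0.1, -0.1, 1.3]
finger_gap: 0.748
gripper_force: 0.0
```

Call:
drive_tool:
  plan:
    - [0, 0, 0, 0, 0, 0, 0.2]
    - [0, 0, 0, 0, 0, 0, 0]
    - [0, 0, 0, 0, 0, 0, -0.3]
    - [0, 0, 0, 0, 0, 0, -0.6]
    - [0, 0, 0, 0, 0, 0, -0.6]
    - [0, 0, 0, 0, 0, 0, -0.6]
    - [0, 0, 0, 0, 0, 0, -0.6]
    - [0, 0, -0.01, 0, 0, 0, -0.6]
    - [0, 0, -0.01, 0, 0, 0, -0.6]
    - [0, 0, 0, 0, 0, 0, -0.6]
  newtons: 40

```text
t: 16.0
tcp_pos: [0.4395, -0.2792, 0.0695]
tool_rot: [1.0, 0.0, 0.001, 0.001]
force: [0.4, -0.6, -0.9]
finger_gap: 0.539
gripper_force: 41.6
```

Call:
drive_tool:
  plan:
    - [0, 0, -0.02, 0, 0, 0, -0.6]
    - [0, 0, -0.04, 0, 0, 0, -0.6]
    - [0, 0, -0.04, 0, 0, 0, -0.6]
    - [0, 0, -0.04, 0, 0, 0, -0.6]
    - [0, 0, -0.02, 0, 0, 0, -0.6]
    - [0.015, -0.035, 0, 0, 0, 0, -0.6]
    - [0.015, -0.035, 0, 0, 0, 0, -0.6]
    - [0.015, -0.035, 0, 0, 0, 0, -0.6]
    - [0.015, -0.035, 0, 0, 0, 0, -0.6]
    - [0.015, -0.035, 0, 0, 0, 0, -0.6]

```text
t: 17.0
tcp_pos: [0.5135, -0.1019, 0.2278]
tool_rot: [1.0, 0.0, -0.0, -0.0]
force: [0.3, -0.0, -0.9]
finger_gap: 0.541
gripper_force: 41.6
```

Call:
drive_tool:
  plan:
    - [0.015, -0.036, 0, 0, 0, 0, -0.6]
    - [0.015, -0.036, 0, 0, 0, 0, -0.6]
    - [0.015, -0.036, 0, 0, 0, 0, -0.6]
    - [0.015, -0.036, 0, 0, 0, 0, -0.6]
    - [0.015, -0.036, 0, 0, 0, 0, -0.6]
    - [0.015, -0.036, 0, 0, 0, 0, -0.6]
    - [0.015, -0.036, 0, 0, 0, 0, -0.6]
    - [0, 0, 0, 0, 0, 0, -0.6]
    - [0, 0, 0, 0, 0, 0, -0.6]

```text
t: 17.9
tcp_pos: [0.6176, 0.1495, 0.2272]
tool_rot: [1.0, 0.002, -0.001, 0.0]
force: [-0.7, -1.5, -1.6]
finger_gap: 0.539
gripper_force: 41.7
```

Call:
drive_tool:
  plan:
    - [0.002, 0.0015, 0.03, 0, 0, 0, -0.6]
    - [0, 0, 0.04, 0, 0, 0, -0.6]
    - [0, 0, 0.03, 0, 0, 0, -0.6]
    - [0, 0, 0.02, 0, 0, 0, -0.6]
    - [0, 0, 0.02, 0, 0, 0, -0.6]
    - [0, 0, 0.01, 0, 0, 0, -0.6]
    - [0, 0, 0, 0, 0, 0, -0.6]
    - [0, 0, 0, 0, 0, 0, -0.6]

```text
t: 18.7
tcp_pos: [0.6206, 0.1466, 0.0785]
tool_rot: [1.0, 0.0, 0.0, 0.0]
force: [0.7, 0.1, -1.0]
finger_gap: 0.537
gripper_force: 41.7
```

Call:
drive_tool:
  plan:
    - [-0.0005, -0.001, 0.008, 0, 0, 0, -0.6]
    - [0, 0, 0.006, 0, 0, 0, -0.6]
    - [0, 0, 0.003, 0, 0, 0, -0.6]
    - [0, 0, 0.0015, 0, 0, 0, -0.6]
    - [0, 0, 0.001, 0, 0, 0, -0.6]
    - [0, 0, 0, 0, 0, 0, -0.6]
    - [0, 0, 0, 0, 0, 0, -0.6]

```text
t: 19.4
tcp_pos: [0.6197, 0.1483, 0.0586]
tool_rot: [1.0, 0.0, 0.0, -0.0]
force: [-2.6, 0.4, 0.9]
finger_gap: 0.541
gripper_force: 41.9
```

Call:
drive_tool:
  plan:
    - [0, 0, 0, 0, 0, 0, 0]
    - [0, 0, 0, 0, 0, 0, 0.2]
    - [0, 0, 0, 0, 0, 0, 0.4]
    - [0, 0, 0, 0, 0, 0, 0.4]
    - [0, 0, 0, 0, 0, 0, 0.4]
    - [0, 0, -0.01, 0, 0, 0, 0.4]
    - [0, 0, -0.02, 0, 0, 0, 0.4]
    - [0, 0, -0.03, 0, 0, 0, 0.4]
    - [0, 0, -0.04, 0, 0, 0, 0.4]
    - [0, 0, -0.04, 0, 0, 0, 0.4]

```text
t: 20.4
tcp_pos: [0.6194, 0.1482, 0.2]
tool_rot: [1.0, 0.0, -0.0, -0.0]
force: [1.0, 0.7, -0.2]
finger_gap: 0.701
gripper_force: 0.0
```

Call:
drive_tool:
  plan:
    - [-0.032, 0.015, 0, 0, 0, 0, 0.4]
    - [-0.032, 0.015, 0, 0, 0, 0, 0.4]
    - [-0.032, 0.016, 0, 0, 0, 0, 0.4]
    - [-0.032, 0.016, 0, 0, 0, 0, 0.4]
    - [-0.0315, 0.015, 0, 0, 0, 0, 0.4]
    - [0, 0, 0.03, 0, 0, 0, 0.4]
    - [0, 0, 0.04, 0, 0, 0, 0.4]
    - [0, 0, 0.02, 0, 0, 0, 0.4]
    - [0, 0, 0, 0, 0, 0, 0.4]
    - [0, 0, 0, 0, 0, 0, 0.4]

```text
t: 21.4
tcp_pos: [0.4608, 0.0711, 0.1089]
tool_rot: [1.0, 0.0, 0.0, 0.0]
force: [0.7, -0.9, 0.2]
finger_gap: 0.699
gripper_force: 0.0
```

Call:
drive_tool:
  plan:
    - [-0.0005, 0, 0.02, 0, 0, 0, 0.4]
    - [0, 0, 0.02, 0, 0, 0, 0.4]
    - [0, 0, 0.02, 0, 0, 0, 0.4]
    - [0, 0, 0.015, 0, 0, 0, 0.4]
    - [0, 0, 0.007, 0, 0, 0, 0.4]
    - [0, 0, 0, 0, 0, 0, 0.4]
    - [0, 0, 0, 0, 0, 0, 0.4]

```text
t: 22.1
tcp_pos: [0.4608, 0.0711, 0.0273]
tool_rot: [1.0, 0.001, 0.001, 0.0]
force: [-0.9, 0.7, -0.2]
finger_gap: 0.695
gripper_force: 0.0
```

Call:
drive_tool:
  plan:
    - [0, 0, 0, 0, 0, 0, 0.1]
    - [0, 0, 0, 0, 0, 0, -0.1]
    - [0, 0, 0, 0, 0, 0, -0.3]
    - [0, 0, 0, 0, 0, 0, -0.6]
    - [0, 0, 0, 0, 0, 0, -0.8]
    - [0, 0, 0, 0, 0, 0, -0.8]
    - [0, 0, 0, 0, 0, 0, -0.8]
    - [0, 0, -0.01, 0, 0, 0, -0.8]
    - [0, 0, -0.01, 0, 0, 0, -0.8]
    - [0, 0, 0, 0, 0, 0, -0.8]
  newtons: 25

```text
t: 23.1
tcp_pos: [0.4607, 0.071, 0.0477]
tool_rot: [1.0, 0.001, 0.001, 0.0]
force: [0.2, -0.2, -0.1]
finger_gap: 0.375
gripper_force: 24.9
```

Call:
drive_tool:
  plan:
    - [0, 0, -0.03, 0, 0, 0, -0.8]
    - [0, 0, -0.03, 0, 0, 0, -0.8]
    - [0, -0.034, 0, 0, 0, 0, -0.8]
    - [0, -0.034, 0, 0, 0, 0, -0.8]
    - [0, -0.034, 0, 0, 0, 0, -0.8]
    - [0, -0.034, 0, 0, 0, 0, -0.8]
    - [0, -0.035, 0, 0, 0, 0, -0.8]
    - [0.033, 0, 0, 0, 0, 0, -0.8]
    - [0.033, 0, 0, 0, 0, 0, -0.8]
    - [0.033, 0, 0, 0, 0, 0, -0.8]

```text
t: 24.1
tcp_pos: [0.5592, 0.2429, 0.1064]
tool_rot: [1.0, 0.001, -0.0, 0.0]
force: [-0.1, 0.0, -0.9]
finger_gap: 0.372
gripper_force: 25.0
```

Call:
drive_tool:
  plan:
    - [0.033, 0, 0, 0, 0, 0, -0.8]
    - [0.033, 0, 0, 0, 0, 0, -0.8]
    - [0, 0, 0.02, 0, 0, 0, -0.8]
    - [0, 0, 0.02, 0, 0, 0, -0.8]
    - [0, 0, 0, 0, 0, 0, -0.8]
    - [0, 0, 0, 0, 0, 0, -0.8]

```text
t: 24.7
tcp_pos: [0.6241, 0.2421, 0.066]
tool_rot: [1.0, 0.0, -0.001, 0.0]
force: [0.8, 0.6, -0.6]
finger_gap: 0.368
gripper_force: 25.0
```

Call:
drive_tool:
  plan:
    - [0.004, -0.0005, 0.012, 0, 0, 0, -0.8]
    - [0, 0, 0.01, 0, 0, 0, -0.8]
    - [0, 0, 0.005, 0, 0, 0, -0.8]
    - [0, 0, 0.002, 0, 0, 0, -0.8]
    - [0, 0, 0, 0, 0, 0, -0.8]
    - [0, 0, 0, 0, 0, 0, -0.8]

```text
t: 25.3
tcp_pos: [0.6288, 0.2428, 0.0375]
tool_rot: [1.0, 0.001, 0.0, -0.0]
force: [-0.6, 0.5, -1.1]
finger_gap: 0.376
gripper_force: 25.0
```

Call:
drive_tool:
  plan:
    - [0, 0, 0, 0, 0, 0, -0.2]
    - [0, 0, 0, 0, 0, 0, 0]
    - [0, 0, 0, 0, 0, 0, 0.2]
    - [0, 0, 0, 0, 0, 0, 0.2]
    - [0, 0, 0, 0, 0, 0, 0.2]
    - [0, 0, -0.01, 0, 0, 0, 0.2]
    - [0, 0, -0.02, 0, 0, 0, 0.2]
    - [0, 0, -0.03, 0, 0, 0, 0.2]
    - [0, 0, -0.04, 0, 0, 0, 0.2]
    - [0, 0, -0.05, 0, 0, 0, 0.2]

```text
t: 26.3
tcp_pos: [0.6274, 0.2424, 0.1876]
tool_rot: [1.0, 0.0, -0.002, 0.0]
force: [1.3, 0.2, -0.4]
finger_gap: 0.604
gripper_force: 0.0
```

Call:
drive_tool:
  plan:
    - [-0.04, -0.01, 0, 0, 0, 0, 0.2]
    - [-0.04, -0.01, 0, 0, 0, 0, 0.2]
    - [-0.04, 0, 0, 0, 0, 0, 0.2]
    - [-0.04, 0, 0, 0, 0, 0, 0.2]
    - [-0.02, -0.03, 0, 0, 0, 0, 0.2]
    - [0, -0.04, 0, 0, 0, 0, 0.2]
    - [0, -0.04, 0, 0, 0, 0, 0.2]
    - [0, 0, 0, 0, 0, 0, 0.2]
    - [0, 0, 0, 0, 0, 0, 0.2]

```text
t: 27.2
tcp_pos: [0.4482, 0.3731, 0.1878]
tool_rot: [1.0, 0.002, 0.0, 0.0]
force: [0.2, -0.4, 0.2]
finger_gap: 0.601
gripper_force: 0.0
```

```bash
python3 chk.py t3
```

```text
blue mark 202 [ 0.6029 -0.0414] off [-0.0006 -0.0002] z 0.1386
amber mark 144 [0.6098 0.0529] off [-0.0013 -0.0003] z 0.113
red mark 132 [0.6189 0.1488] off [-0.0006  0.0008] z 0.1028
green mark 65 [0.6282 0.2422] off [ 0.0008 -0.0004] z 0.0662
```

View pics/t3.png

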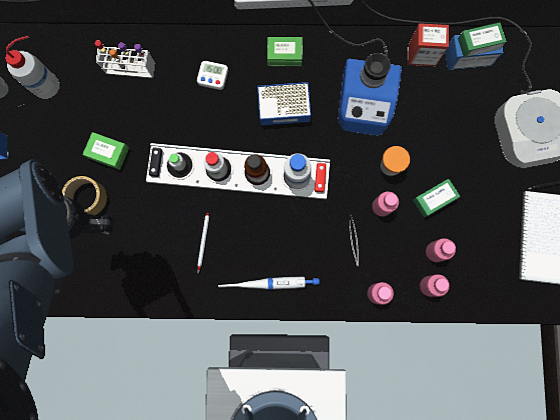

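The picture shows blue (298,162), amber (256,167), red (212,160) and green (176,158) standing on marks 4 to 1. All are within 2 mm of centre at the right heights, and the arm is clear of them.

```bash
python3 -c "
from station import manip
print(manip.sign_off())"
```

```text
the job is handed in; nothing more can be done
None
```

All four bottles stand upright on their marks in height order, blue-capped beside the red block through amber and red-capped to green-capped beside the black block, each measured within 2 mm of centre; the job is handed in after about 27 s of robot time, though the sign-off gave no verdict.

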